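# Load the specimen tray and swing it under the UV lamp

## Robot

A 7-joint arm with a two-finger parallel gripper is mounted at the origin on the work surface. World frame = base frame: x ahead of the robot, y to its left, z up, the work surface at z = 0. Lengths are in m, angles in rad, forces in N, time in s.
With the tool pointing down it reaches from about 0.425 to 0.825 m from the base axis. Payload 3.6 kg.
Tool frame: the origin (TCP) lies at the very end of the fingers, on their centre line; the grasp point (between the pads) lies 19 mm behind it; z points along the fingers, y is the line along which they close (so a half turn about z gives the same grasp; the last joint's range is limited). The gripper opens to 93 mm and grips with 3 to 60 N. Pads are 15 mm wide; open, the fingers measure 128 mm over their backs; the gripper's body (75 mm by 188 mm) begins 65 mm behind the grasp point.
Start: joints at [-1.188, 0.615, -0.013, 1.423, 0.008, 1.103, -0.04], TCP at [0.258, 0.596, 0.183] pointing down, gripper open.
Joint ranges: [-3.12, 3.12], [-0.3, 2.06], [-1.34, 1.32], [0.26, 2.42], [-1.36, 4.5], [0.01, 1.98], [-2.84, 2.84]. Speed limits (rad/s): [2.79, 2.79, 3.14, 3.14, 3.14, 3.14, 3.14].

## Interface

Orientations are given as a unit quaternion [w, x, y, z].
In Python, from plant import env gives the robot as it stands. Calls block until the motion is done:
- env.reach(position, orientation): joint-space move of the TCP to a pose.
- env.move_l(position, ori=None, rate=0.15): straight line of the TCP; ori=None keeps the orientation; rate is the mean speed in m/s.
- env.movej(angles): joint-space move.
- env.set_gripper(opening): opening from 0.0 (shut) to 1.0 (fully open); the grip force is fixed at half the most; returns when the fingers have stopped.
- env.wait(seconds).
- env.solve_ik(position, orientation): joint angles nearest the present ones, or None.
- env.get_obs(): the state.
- env.capture(name): name is "scene" or "top" or "wrist"; returns a dict with "color" (400x640x3 uint8, blue, green, red), "intrinsics" (3x3 intrinsics, pixels), "world_to_cam" (4x4, takes a point from world to camera coordinates). Camera axes: x right, y up, looking along -z (the intrinsics and any distortion apply to the point x, -y, -z); pixel columns grow to the right and rows downward; lengths in m; the calibration is good to about 2 mm. A picture is of the moment at which its call begins. There is no depth.
A pose or a line that the arm cannot do raises env.Unreachable and nothing moves.
- env.close_job(): hands the job in; it is judged then, once.
Trained networks look in a picture, given as the dict that the camera call returned (one of the last four; its "shot" number tells which), for a name from the list of things; names that differ only in an ending like _2 or _b are one class to them, and where a whole thing is asked for, a point or a joint stands for the part that bears it (a point fixed in the world has none). Each returns a list of dicts, best first, with "confidence" (0 to 1); they miss things now and then, are a little off and sometimes report something else, mostly with a low value. They report only what shows in the picture. A call takes as long as a camera call.
- env.masks_of(picture, thing): "pixels" (400x640 bool, what is visible of it) and "bbox" ([centre column, centre row, width, height] in pixels, round what is visible of it).
- env.spot_point(picture, thing): "at" ([column, row] in pixels: a listed point, or the origin of a listed thing).
The state is a dict: "time_s": time; "joint_pos": joint angles; "dq": joint speeds; "tau": joint torques, N m; "ee_pos": TCP position; "eef_rot": TCP orientation; "force": force on the tool from outside, world axes, zero at the start; "torque": the same for the moment, N m; "finger_gap": opening from 0.0 (shut) to 1.0 (fully open); "grip_force": force on a finger pad.
Only numpy, scipy, OpenCV 4.12 (cv2) and the standard library are available. Lean on these libraries where they do the work, as an engineer would, in place of code of your own. Each camera call takes 0.05 s, during which the arm holds its last target. There are 200 camera calls.

## Task

Set the two loose resin discs flat in the two empty pockets at the handle end of the swung-out specimen tray, lowering them in rather than dropping them. Then swing the loaded tray slowly round its pivot bolt, in under the lamp hood (a push near the handle end moves it easily), until it is fully home against its stop with all four discs still in their pockets. Do not bump the hood, leave everything else on the bench where it is, and draw the arm clear.

Things in the scene. Friction and masses are not known exactly. Their poses are not given: they have to be found in the camera images.
- stand: UV exposure stand, fixed: red-brown phenolic base plate 420 mm (x) by 400 mm (y), top face 20 mm above the bench. Origin: centre of the plate at bench level; x points away from the robot to the rear, where two 18 mm steel columns (x = +185, y = +/-165 mm) carry the hood. In its frame the pivot is at x = +90, y = +165 mm and the home tray runs from there along -y
- pivot (a point): pivot bolt of the stand, standing up through the hole at one end of the tray: this point is on its axis at the base plate's top face. Round head 22 mm across, its top 16 mm above this point
- stop (a point): centre of the face of the stop's black rubber pad (4 mm thick, 30 mm wide along y, pad 22 mm high) on an aluminium block 30 mm tall; it faces the robot (stand -x) and meets the rear edge of the home tray 275 mm from the pivot. Stand frame x = +120, y = -110 mm
- hood: lamp hood: grey sheet-metal box 130 mm (x) by 410 mm (y), 48 mm high, open below. Origin: middle of its open underside, 160 mm above the base plate, straight over the home tray (stand x = +90, y = -5 mm). It overhangs the home tray's front edge by 35 mm, all along it: a tool that follows the tray in must lean about 40 degrees, tip forward, body back towards the robot
- tray: aluminium tray strip 60 mm wide, about 0.3 kg, on the base plate. Origin: centre of its bolt hole (2 mm play), on the underside; it runs 353 mm along its own -y. Side walls and dividers 12 mm high. Starts swung out towards the robot: yaw relative to the stand -0.61 to -0.79 rad, 0 when home, rear edge (x = +30 mm) on the stop. Slides with plain friction: a few newtons at the handle move it
- tray_handle (a point): middle of the top of the tray's black handle block: 60 mm across the tray, 20 mm along it, top 42 mm above the tray's underside (62 mm above the bench). Tray coordinates x = 0, y = -343 mm; push on its 20 mm wide side face at tray x = -30 mm
- pocket1 (a point): floor centre of the pocket nearest the pivot (137 mm from it), holds disc_c at the start. All pockets are about 52 mm square inside, floor 25 mm above the bench, walls 7 mm above the floor; the point's axes are the tray's
- pocket2 (a point): floor centre of the second pocket (193 mm from the pivot), holds disc_d at the start
- pocket3 (a point): floor centre of the third pocket (249 mm from the pivot), empty at the start
- pocket4 (a point): floor centre of the fourth pocket (305 mm from the pivot), beside the handle block (whose near face is 28 mm from this centre), empty at the start
- disc_a: ivory cast-resin disc, 40 mm across, 28 mm tall, 55 g, lying flat loose on the bench beside the stand. Origin: centre of its underside. disc_a and disc_b are alike and either may go in either empty pocket
- disc_b: the other loose disc, the same
- disc_c: a like disc already in pocket1, to stay there
- disc_d: a like disc already in pocket2, to stay there
- square_specimen: ivory resin square block 40 x 40 x 24 mm, not wanted, leave alone. Origin: centre of its underside, as for all the bystanders
- rod_specimen: ivory resin rod 28 mm across, 40 mm tall, standing, not wanted, leave alone
- electrode: stainless steel cylinder electrode 62 mm across, 42 mm tall, standing on the front left part of the base plate, leave alone
- rubber_ring: black rubber ring 72 mm across, 8 mm tall, leave alone
- steel_ring: steel ring 60 mm across, 12 mm tall, leave alone
- marker: marker pen 130 mm long, lying, leave alone
- calliper: digital calliper 200 mm long, lying, leave alone

How it is judged:
On the way, in this order (a step that is already met when the one before it is completed fails the run):
1. both loose discs lie flat in the two empty pockets, released, the tray still swung out ((((horizontal distance between disc_a and pocket3 below 0.01 m and z of disc_a in the frame of pocket3 between -0.004 and 0.004 m and angle between disc_a's own z axis and vertical below 0.1 rad) and (horizontal distance between disc_b and pocket4 below 0.01 m and z of disc_b in the frame of pocket4 between -0.004 and 0.004 m and angle between disc_b's own z axis and vertical below 0.1 rad)) or ((horizontal distance between disc_a and pocket4 below 0.01 m and z of disc_a in the frame of pocket4 between -0.004 and 0.004 m and angle between disc_a's own z axis and vertical below 0.1 rad) and (horizontal distance between disc_b and pocket3 below 0.01 m and z of disc_b in the frame of pocket3 between -0.004 and 0.004 m and angle between disc_b's own z axis and vertical below 0.1 rad))) and horizontal distance between disc_c and pocket1 below 0.01 m and z of disc_c in the frame of pocket1 between -0.004 and 0.004 m and angle between each of disc_c, disc_d's own z axis and vertical below 0.1 rad and horizontal distance between disc_d and pocket2 below 0.01 m and z of disc_d in the frame of pocket2 between -0.004 and 0.004 m and contact force between the fingers and disc_a below 0.5 N and contact force between the fingers and disc_b below 0.5 N and x of tray_handle in the frame of stand below 0 m), for 0.2 s.
2. the loaded tray is swung fully home against its stop (x of tray_handle in the frame of stand above 0.083 m and angle between the y axis of tray and the y axis of stand, either way round below 0.03 rad and angle between tray's own z axis and vertical below 0.035 rad and (((horizontal distance between disc_a and pocket3 below 0.01 m and z of disc_a in the frame of pocket3 between -0.004 and 0.004 m and angle between disc_a's own z axis and vertical below 0.1 rad) and (horizontal distance between disc_b and pocket4 below 0.01 m and z of disc_b in the frame of pocket4 between -0.004 and 0.004 m and angle between disc_b's own z axis and vertical below 0.1 rad)) or ((horizontal distance between disc_a and pocket4 below 0.01 m and z of disc_a in the frame of pocket4 between -0.004 and 0.004 m and angle between disc_a's own z axis and vertical below 0.1 rad) and (horizontal distance between disc_b and pocket3 below 0.01 m and z of disc_b in the frame of pocket3 between -0.004 and 0.004 m and angle between disc_b's own z axis and vertical below 0.1 rad))) and horizontal distance between disc_c and pocket1 below 0.01 m and z of disc_c in the frame of pocket1 between -0.004 and 0.004 m and angle between each of disc_c, disc_d's own z axis and vertical below 0.1 rad and horizontal distance between disc_d and pocket2 below 0.01 m and z of disc_d in the frame of pocket2 between -0.004 and 0.004 m), for 0.2 s.
At the end, for the whole second after the job is handed in: the tray is flat and at rest, home against the stop (handle within 7 mm of its home line, tray within 0.03 rad of square with the stand), the discs lie flat and at rest one in each of the four pockets (centres within 10 mm, heights within 4 mm) (all of step 2 and linear speed of each of tray, disc_a, disc_b, disc_c, disc_d below 0.02 m/s); the robot touches nothing.
It fails at once if the lamp hood is bumped (more than 4 N) (contact force between any of the arm, the fingers and hood above 4 N).
It fails at once if the tray is swung fast (over 1.5 rad/s) (angular speed of tray above 1.5 rad/s).
It fails at once if a disc is let fall from more than about 2 cm or thrown ((linear speed of disc_a above 0.6 m/s and contact force between the fingers and disc_a below 0.05 N) or (linear speed of disc_b above 0.6 m/s and contact force between the fingers and disc_b below 0.05 N) or (linear speed of disc_c above 0.6 m/s and contact force between the fingers and disc_c below 0.05 N) or (linear speed of disc_d above 0.6 m/s and contact force between the fingers and disc_d below 0.05 N)).
It fails at once if a bystander is moved more than 25 mm (distance of any of square_specimen, rod_specimen, electrode, rubber_ring, steel_ring, marker, calliper from where it was at the start of the episode above 0.025 m).
It also fails if it takes over 70 s, if anything falls off the work surface, if the arm or the gripper's body presses on something with over 40 N, if the wrist force passes 120 N, or if a joint passes its speed limit or range.

## Working session

There is one attempt and no reset: what is moved stays moved. The work goes in short steps, each a Python script; the robot and the scene stay as the last script left them, time stands still between calls to the robot, and variables do not carry over. Pictures are saved under pics/ and viewed, at most 10 in all, crops included, and the job is handed in when it is done.

```bash
ls; mkdir -p pics
cat > h.py <<'E'
import numpy as np, cv2
from plant import env
def ray(pic,uv):
    K=np.array(pic["intrinsics"]);T=np.array(pic["world_to_cam"])
    d=np.array([(uv[0]-K[0,2])/K[0,0],-(uv[1]-K[1,2])/K[1,1],-1.0])
    R=T[:3,:3];return -R.T@T[:3,3],R.T@d
def at_z(pic,uv,z):
    c,d=ray(pic,uv);return c+d*(z-c[2])/d[2]
def proj(pic,p):
    K=np.array(pic["intrinsics"]);T=np.array(pic["world_to_cam"])
    q=T[:3,:3]@np.array(p)+T[:3,3];return [K[0,0]*q[0]/-q[2]+K[0,2],K[1,1]*-q[1]/-q[2]+K[1,2]]
E
python3 - <<'E'
from h import *
P={n:env.capture(n) for n in("top","scene")}
cv2.imwrite("pics/a.png",P["top"]["color"]);cv2.imwrite("pics/b.png",P["scene"]["color"])
print(P["top"].keys())
Z=dict(stand=0,pivot=.02,stop=.031,tray_handle=.062,pocket1=.025,pocket2=.025,pocket3=.025,pocket4=.025,disc_a=0,square_specimen=0,rod_specimen=0,hood=.18,electrode=.02)
for n,p in P.items():
    print(n,np.round(ray(p,[320,200]),3).tolist())
    for t,z in Z.items():
        for r in env.spot_point(p,t)[:4]:
            print(n,t,round(r["confidence"],2),np.round(r["at"]).tolist(),np.round(at_z(p,r["at"],z),3).tolist())
print(env.get_obs()["time_s"],env.get_obs()["eef_rot"])
E
```

```text
pics
dict_keys(['color', 'intrinsics', 'world_to_cam', 'shot'])
top [[0.379, 0.003, 1.73], [0.098, -0.017, -0.995]]
top stand 0.78 [297.0, 190.0] [0.583, 0.051, 0.0]
top stand 0.72 [204.0, 231.0] [0.449, 0.366, 0.0]
top pivot 0.92 [249.0, 160.0] [0.687, 0.21, 0.02]
top pivot 0.57 [295.0, 199.0] [0.552, 0.055, 0.02]
top tray_handle 0.72 [326.0, 220.0] [0.477, -0.046, 0.062]
top tray_handle 0.26 [298.0, 189.0] [0.58, 0.045, 0.062]
top pocket1 0.95 [309.0, 205.0] [0.529, 0.011, 0.025]
top pocket1 0.72 [297.0, 198.0] [0.554, 0.049, 0.025]
top pocket1 0.65 [280.0, 189.0] [0.587, 0.108, 0.025]
top pocket2 0.95 [309.0, 205.0] [0.529, 0.011, 0.025]
top pocket2 0.72 [297.0, 198.0] [0.554, 0.049, 0.025]
top pocket2 0.65 [280.0, 189.0] [0.587, 0.108, 0.025]
top pocket3 0.95 [309.0, 205.0] [0.529, 0.011, 0.025]
top pocket3 0.72 [297.0, 198.0] [0.554, 0.049, 0.025]
top pocket3 0.65 [280.0, 189.0] [0.587, 0.108, 0.025]
top pocket4 0.95 [309.0, 205.0] [0.529, 0.011, 0.025]
top pocket4 0.72 [297.0, 198.0] [0.554, 0.049, 0.025]
top pocket4 0.65 [280.0, 189.0] [0.587, 0.108, 0.025]
top disc_a 0.66 [41
[... 1724 characters left out ...]
08, 0.025]
scene disc_a 0.62 [306.0, 332.0] [0.455, -0.356, 0.0]
scene disc_a 0.46 [324.0, 211.0] [0.595, 0.108, 0.0]
scene disc_a 0.44 [314.0, 218.0] [0.553, 0.079, 0.0]
scene disc_a 0.41 [274.0, 167.0] [0.455, 0.377, 0.0]
scene square_specimen 0.61 [309.0, 165.0] [0.586, 0.366, 0.0]
scene rod_specimen 0.72 [259.0, 151.0] [0.412, 0.487, 0.0]
scene rod_specimen 0.61 [314.0, 217.0] [0.555, 0.083, 0.0]
scene rod_specimen 0.43 [357.0, 331.0] [0.592, -0.374, 0.0]
scene rod_specimen 0.41 [294.0, 235.0] [0.476, 0.013, 0.0]
scene hood 0.94 [355.0, 180.0] [0.673, 0.04, 0.18]
scene electrode 0.54 [275.0, 195.0] [0.438, 0.196, 0.02]
1.4 [-1.87510139e-05  2.02958834e-01  9.79187270e-01 -4.24311183e-05]
```

View pics/a.png

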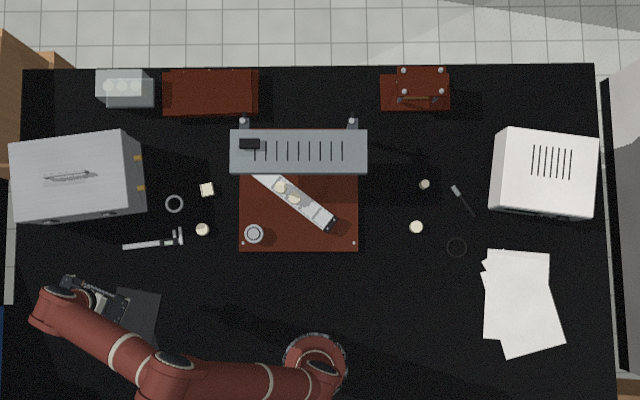

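View pics/b.png

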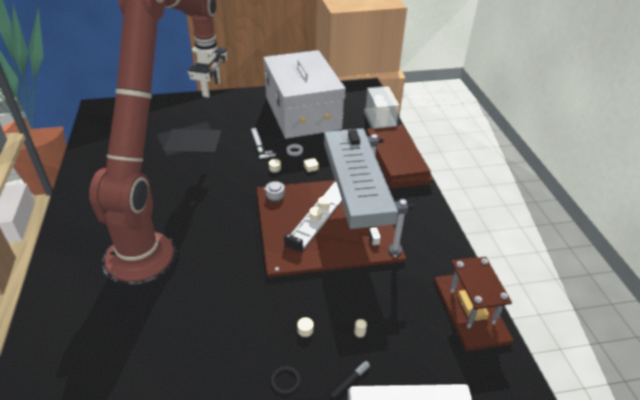

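Top view: the loose discs are at about (203,229) and (416,227), with the square at (206,189) and the rod at (424,184). The tray runs from (255,175) to its handle at (330,224), and the electrode is at (254,233). The scene view agrees. I'll hover over the left disc and take a closer look.

```bash
cat >> h.py <<'E'
from scipy.spatial.transform import Rotation as Ro
def quat(z,y):
    z=np.array(z,float);z/=np.linalg.norm(z);y=np.array(y,float);y-=z*(y@z);y/=np.linalg.norm(y)
    q=Ro.from_matrix(np.c_[np.cross(y,z),y,z]).as_quat();return [q[3],q[0],q[1],q[2]]
def down(y):  # tool down, closing line y, of the two half turns the one with least wrist turn
    best=None;q0=np.array(env.get_obs()["joint_pos"])
    return [quat([0,0,-1],[s*y[0],s*y[1],0]) for s in(1,-1)]
def best(p,qs):
    q0=np.array(env.get_obs()["joint_pos"]);c=[]
    for q in qs:
        j=env.solve_ik(p,q)
        if j is not None:c.append((np.abs(np.array(j)-q0).max(),q))
    return min(c,key=lambda t:t[0])[1]
def see(pic,t,z,n=5):
    r=env.spot_point(pic,t)[:n]
    for k in r:print(t,round(k["confidence"],2),np.round(k["at"]).tolist(),np.round(at_z(pic,k["at"],z),4).tolist())
    return r
E
python3 - <<'E'
from h import *
p=[.45,.365,.2]
q=best(p,down([1,0]));env.reach(p,q)
w=env.capture("wrist");cv2.imwrite("pics/c.png",w["color"])
see(w,"disc_a",0);see(w,"calliper",0)
for m in env.masks_of(w,"disc_a"):
    print("mask",round(m["confidence"],2),m["bbox"],at_z(w,m["bbox"][:2],.014))
o=env.get_obs();print(o["time_s"],o["ee_pos"],o["joint_pos"])
print(np.round(ray(w,[320,200]),3).tolist())
E
```

```text
disc_a 0.82 [328.0, 169.0] [0.4601, 0.3707, 0.0]
disc_a 0.63 [429.0, 372.0] [0.601, 0.0901, 0.0]
calliper 0.9 [288.0, 28.0] [0.4162, 0.5205, 0.0]
mask 0.79 [328.2, 172.2, 34.9, 41.1] [0.45943989 0.36899872 0.014     ]
mask 0.64 [432.3, 365.1, 21.6, 6.1] [0.59903529 0.11265111 0.014     ]
2.75 [0.44889074 0.3666179  0.19968387] [-0.90965874  0.50006599  0.29489619  1.61818963 -0.16244389  1.0478496
 -0.56399938]
[[0.449, 0.438, 0.402], [0.003, -0.252, -0.968]]
```

View pics/c.png

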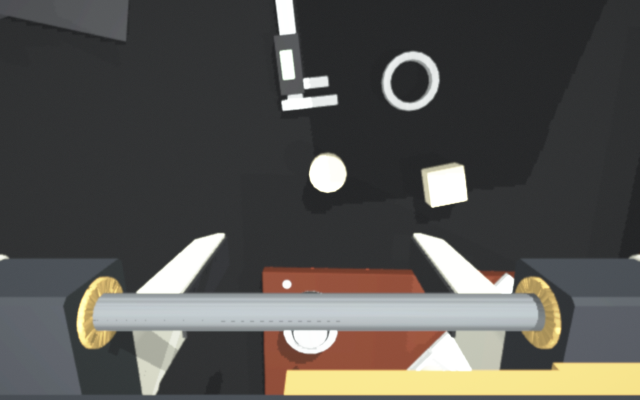

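The wrist view shows the disc alone at (328,172), with the calliper jaw at (310,100) well clear. I'll grip along x, lift, then look at the tray.

Run:
```python
from h import *
env.move_l([.460,.370,.06],rate=.2);env.move_l([.460,.370,.0115],rate=.08)
env.set_gripper(0.0)
o=env.get_obs();print(o["finger_gap"],o["grip_force"],o["ee_pos"],o["force"])
env.move_l([.460,.370,.17],rate=.2)
yaw=-.67;y=[np.cos(yaw),np.sin(yaw)]
p=[.47,-.05,.19]
for q in down(y):
    j=env.solve_ik(p,q);print(j)
q=best(p,down(y));env.reach(p,q)
w=env.capture("wrist");cv2.imwrite("pics/d.png",w["color"])
see(w,"tray_handle",.062);see(w,"pivot",.02);see(w,"pocket3",.025);see(w,"disc_c",.025);see(w,"stop",.031)
o=env.get_obs();print(o["time_s"],o["ee_pos"],o["finger_gap"])
print(np.round(ray(w,[320,200]),3).tolist())
```

```text
0.00502889724387962 0.0 [0.45999928 0.37000656 0.01150573] [-0.05949345  0.59348991  0.15411877]
[-0.36145723  0.37574358  0.58339645  1.91900102 -0.25676428  0.92066204
 -0.32320943]
[ 0.24049596  0.34336094 -0.24370692  1.90187597  0.10320983  0.90834356
  2.4184765 ]
tray_handle 0.6 [321.0, 195.0] [0.4657, -0.0583, 0.062]
tray_handle 0.38 [322.0, 97.0] [0.523, 0.0141, 0.062]
pocket3 0.79 [320.0, 99.0] [0.5213, 0.0145, 0.025]
pocket3 0.75 [322.0, 152.0] [0.4903, -0.0295, 0.025]
pocket3 0.46 [348.0, 36.0] [0.5796, 0.0434, 0.025]
disc_c 0.56 [320.0, 40.0] [0.5554, 0.058, 0.025]
8.6 [ 0.47017184 -0.04937575  0.18988314] 0.004822786824024081
[[0.514, 0.007, 0.391], [-0.154, -0.201, -0.967]]
```

View pics/d.png

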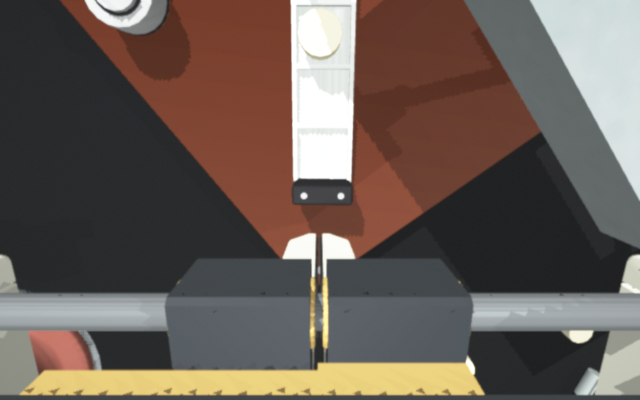

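The grip closed on nothing (gap 0), so the disc must have slipped out of the fingers. In the wrist view the tray is straight up-down, with its handle at (322,192) and the empty pockets at (322,155) and (322,100). I'll look for the disc.

Run:
```python
from h import *
p=[.45,.34,.2]
env.reach([.45,.25,.24],best([.45,.25,.24],down([1,0])));env.reach(p,best(p,down([1,0])))
env.set_gripper(1.0)
w=env.capture("wrist");cv2.imwrite("pics/e.png",w["color"])
see(w,"disc_a",0)
for m in env.masks_of(w,"disc_a"):print(m["confidence"],m["bbox"])
t=env.capture("top")
see(t,"disc_a",0)
o=env.get_obs();print(o["time_s"],o["ee_pos"],proj(w,[*o["ee_pos"][:2],o["ee_pos"][2]]))
```

```text
disc_a 0.86 [430.0, 353.0] [0.6007, 0.091, 0.0]
disc_a 0.78 [327.0, 144.0] [0.4603, 0.3715, 0.0]
0.9 [326.7, 145.9, 40.4, 37.0]
0.63 [435.9, 358.2, 39.1, 29.1]
disc_a 0.67 [204.0, 227.0] [0.4618, 0.3651, 0.0]
disc_a 0.56 [295.0, 200.0] [0.5488, 0.0572, 0.0]
disc_a 0.54 [415.0, 231.0] [0.4389, -0.3489, 0.0]
disc_a 0.4 [281.0, 186.0] [0.5992, 0.1056, 0.0]
11.9667 [0.45002282 0.33999203 0.20000379] [np.float64(318.12602069372355), np.float64(228.10351155753)]
```

View pics/e.png

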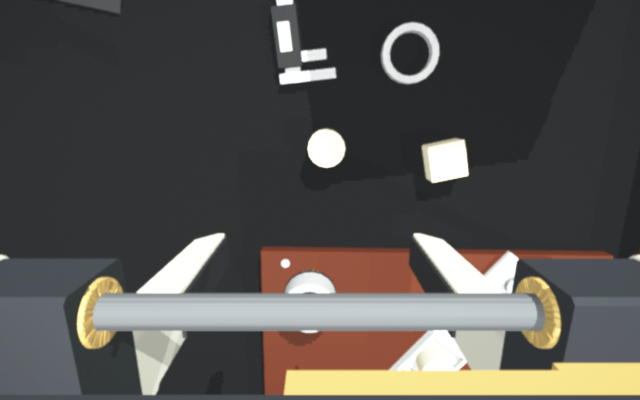

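The disc is still at (327,146), which is (0.460, 0.371), so it never moved. I'll go down again and look before closing.

Run:
```python
from h import *
env.move_l([.460,.370,.06],rate=.2);env.move_l([.460,.370,.0115],rate=.08)
w=env.capture("wrist");s=env.capture("scene")
for g in (.5,.4,.3):
    env.set_gripper(g);o=env.get_obs();print(g,o["finger_gap"],o["grip_force"],o["force"],o["ee_pos"])
v=env.capture("wrist")
a=np.hstack([w["color"][100:400,120:520],v["color"][100:400,120:520]])
b=cv2.resize(s["color"][100:240,180:360],(400,300),interpolation=cv2.INTER_CUBIC)
cv2.imwrite("pics/f.png",np.vstack([a,np.hstack([b,b*0])]))
print(o["time_s"],proj(w,[.46,.37,.0115]),proj(s,[.46,.37,.0115]),o["joint_pos"])
```

```text
0.5 0.5009035811838163 0.0 [ 0.6463861  -0.29408557  0.19222772] [0.45998509 0.36999449 0.01148714]
0.4 0.40379530130186514 0.0 [ 1.77422391 -0.3974516  -0.39414689] [0.45999586 0.37001363 0.01147844]
0.3 0.2987218612340941 0.0 [-0.03891003  0.56427965 -0.1586308 ] [0.45998989 0.37001298 0.0115094 ]
15.4417 [np.float64(317.5488128201717), np.float64(228.16544106427713)] [np.float64(275.3211100986703), np.float64(165.43033166973245)] [-0.88792434  0.75075492  0.28347764  1.7761503  -0.31673896  0.65951076
 -0.42459456]
```

View pics/f.png

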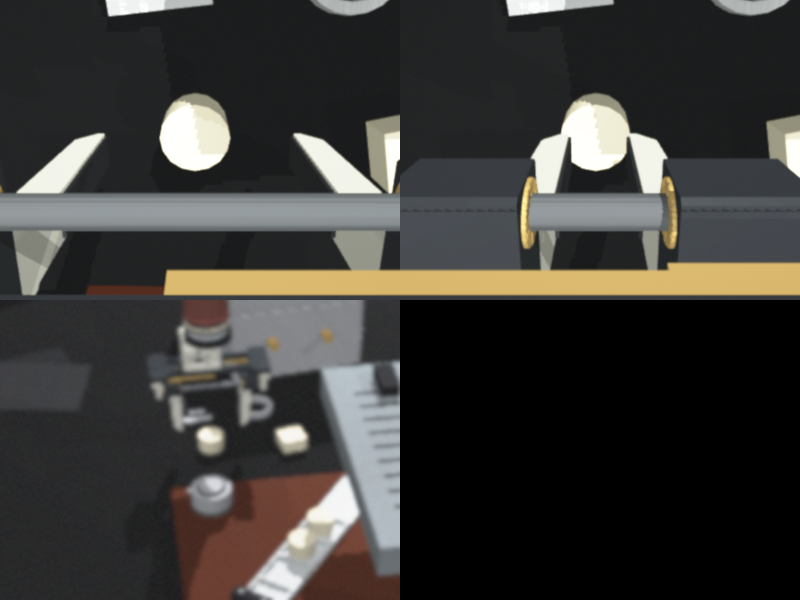

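At gap 0.3 (28 mm) the tips seem to be above the 40 mm disc. In the scene crop they show at row 428, where I expected 440. The real finger ends look higher than the reported TCP, so I'll compare projections and then feel downwards for the bench.

Run:
```python
from h import *
env.set_gripper(1.0)
w=env.capture("wrist");print(np.array(w["intrinsics"]).tolist())
for z in(.0115,.03,.05):
    print(z,[np.round(proj(w,[.46+s*.0465,.37,z])).tolist() for s in(-1,1)])
print("disc top", [np.round(proj(w,[.46+a,.371+b,.028])).tolist() for a,b in((.02,0),(-.02,0),(0,.02),(0,-.02))])
f0=np.array(env.get_obs()["force"])
for z in np.arange(.009,-.045,-.003):
    try: env.move_l([.46,.37,z],rate=.03)
    except env.Unreachable as e: print("unreach",z,e);break
    o=env.get_obs();f=np.array(o["force"])-f0
    print(round(z,4),np.round(o["ee_pos"],4),np.round(f,2))
    if np.abs(f).max()>4:break
v=env.capture("wrist");cv2.imwrite("pics/g.png",v["color"]);print(o["time_s"])
```

```text
[[347.4913821704408, 0.0, 318.5671152867034], [0.0, 347.4913821704408, 200.32345799996335], [0.0, 0.0, 1.0]]
0.0115 [[242.0, 228.0], [394.0, 228.0]]
0.03 [[235.0, 239.0], [401.0, 239.0]]
0.05 [[226.0, 253.0], [410.0, 253.0]]
disc top [[353.0, 236.0], [283.0, 236.0], [318.0, 202.0], [318.0, 268.0]]
0.009 [0.4598 0.3699 0.0087] [0.17 0.17 0.56]
0.006 [0.4598 0.3699 0.0057] [ 0.47 -0.28  1.4 ]
0.003 [0.4598 0.3699 0.0027] [0.12 0.29 0.83]
-0.0 [ 4.598e-01  3.699e-01 -2.000e-04] [-0.04  0.5   1.14]
-0.003 [ 0.4598  0.3699 -0.0032] [-0.15 -0.08  1.18]
-0.006 [ 0.4598  0.3699 -0.0062] [0.06 0.12 1.01]
-0.009 [ 0.4598  0.3699 -0.0092] [-0.26 -0.61  1.23]
-0.012 [ 0.4598  0.3699 -0.0122] [ 0.17 -0.15  0.9 ]
-0.015 [ 0.4599  0.3699 -0.0152] [ 0.04 -0.2   2.06]
-0.018 [ 0.4598  0.3699 -0.0182] [ 1.   -0.44  0.33]
-0.021 [ 0.4598  0.3699 -0.0213] [-0.2  -0.12  0.97]
-0.024 [ 0.4598  0.3699 -0.0242] [0.35 0.23 0.97]
-0.027 [ 0.4598  0.3699 -0.0272] [0.38 0.14 0.92]
-0.03 [ 0.4598  0.3699 -0.0302] [0.53 0.52 0.7 ]
-0.033 [ 0.4598  0.3699 -0.0332] [-0.18  0.72  1.73]
-0.036 [ 0.4605  0.3704 -0.035 ] [-0.04 -0.64  7.42]
20.675
```

The bench contact comes at a reported z of about -0.034, so the real finger ends sit 34 mm higher than the reported TCP. I'll check for a sideways offset too.

View pics/g.png

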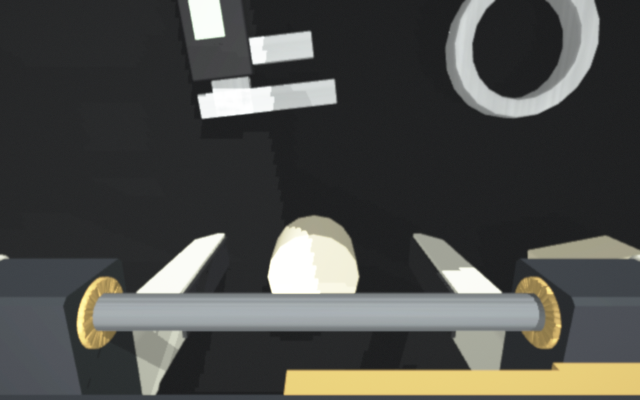

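The tips appear at (224,234) and (414,234) on the bench. That means no real sideways offset, only about 34 mm of tool length. I'll correct for this, grip, and look at pocket 4 from close up.

```bash
cat >> h.py <<'E'
L=.0343 # real finger ends lie this far behind the reported TCP
def tz(q): return Ro.from_quat([q[1],q[2],q[3],q[0]]).as_matrix()[:,2]
def T(p,q): return np.array(p)+L*tz(q)
def line(p,q=None,rate=.15):
    qq=q if q is not None else env.get_obs()["eef_rot"]; env.move_l(T(p,qq),ori=q,rate=rate)
def go(p,q): env.reach(T(p,q),q)
E
python3 - <<'E'
from h import *
line([.460,.370,.0105],rate=.1)
env.set_gripper(0.0);o=env.get_obs();print("gap",o["finger_gap"],o["grip_force"])
if .3<o["finger_gap"]<.6:
    line([.460,.370,.13],rate=.25)
    yaw=-.67;p=[.462,-.062,.12];q=quat([0,0,-1],[np.cos(yaw),np.sin(yaw),0])
    q=best(T(p,q),down([np.cos(yaw),np.sin(yaw)]));go(p,q);line([.462,-.062,.095],rate=.15)
    w=env.capture("wrist");cv2.imwrite("pics/i.png",w["color"]);t=env.capture("top")
    see(w,"tray_handle",.062);see(w,"pocket3",.025);see(t,"tray_handle",.062)
    o=env.get_obs();R=Ro.from_quat(np.roll(o["eef_rot"],-1)).as_matrix()
    print("cam in tool",R.T@(ray(w,[320,200])[0]-o["ee_pos"]),o["eef_rot"],o["time_s"],o["finger_gap"],o["joint_pos"][6])
E
```

```text
gap 0.4121785370970027 29.99995529651642
tray_handle 0.77 [323.0, 224.0] [0.4658, -0.0597, 0.062]
tray_handle 0.64 [324.0, 64.0] [0.5226, 0.0111, 0.062]
pocket3 0.94 [319.0, 154.0] [0.4875, -0.0291, 0.025]
pocket3 0.9 [324.0, 66.0] [0.5248, 0.0128, 0.025]
cam in tool [ 0.07135726 -0.00080254 -0.20051011] [3.50863293e-04 9.00210039e-01 4.35455370e-01 6.18804866e-04] 24.6833 0.41229447101794836 -0.14920582057930554
```

View pics/i.png

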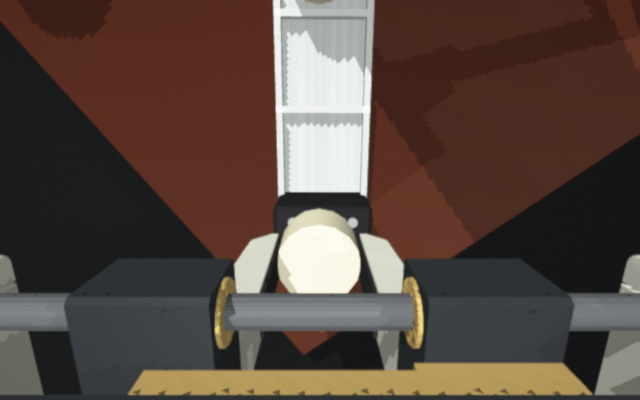

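The disc is held, and pocket 4 is at (323,153) with pocket 3 at (324,65). I'll lower disc 1 into pocket 4, then move on to the right disc.

Run:
```python
from h import *
p=np.array([.489,-.0305])
line([*p,.075],rate=.15);f0=np.array(env.get_obs()["force"])
line([*p,.044],rate=.12)
for z in(.040,.0365):
    line([*p,z],rate=.05);o=env.get_obs();print(z,np.round(np.array(o["force"])-f0,2),np.round(o["ee_pos"],4))
env.set_gripper(.6);o=env.get_obs();print(o["finger_gap"],o["grip_force"])
line([*p,.075],rate=.12);line([*p,.12],rate=.3)
P=[.445,-.345,.16];q=best([.445,-.345,.13],down([1,0]));go(P,q);env.set_gripper(1.0)
w=env.capture("wrist");t=env.capture("top")
see(w,"disc_a",0);see(t,"disc_a",0);see(t,"tray_handle",.062)
for m in env.masks_of(w,"disc_a"):print(m["confidence"],m["bbox"],at_z(w,m["bbox"][:2],.014))
b=cv2.resize(t["color"][120:270,220:440],(640,436),interpolation=cv2.INTER_CUBIC)
cv2.imwrite("pics/j.png",b)
o=env.get_obs();print(o["time_s"],o["ee_pos"],o["eef_rot"],o["joint_pos"][6])
```

```text
0.04 [-0.44  0.57  0.34] [ 0.4892 -0.0306  0.0061]
0.0365 [0.66 0.38 0.96] [ 0.4889 -0.0304  0.0021]
0.5993749931529944 0.0
disc_a 0.85 [328.0, 187.0] [0.4546, -0.347, 0.0]
disc_a 0.52 [413.0, 230.0] [0.4418, -0.3398, 0.0]
disc_a 0.51 [292.0, 199.0] [0.5527, 0.0687, 0.0]
disc_a 0.44 [276.0, 188.0] [0.5915, 0.1227, 0.0]
disc_a 0.42 [325.0, 215.0] [0.496, -0.0443, 0.0]
tray_handle 0.7 [206.0, 190.0] [0.5817, 0.3458, 0.062]
tray_handle 0.68 [330.0, 222.0] [0.471, -0.0566, 0.062]
0.96 [330.2, 188.4, 40.0, 45.8] [ 0.45597813 -0.34547765  0.014     ]
29.65 [ 0.44500191 -0.34505885  0.12570654] [3.97107873e-05 7.07133381e-01 7.07080179e-01 2.57222703e-07] 0.8046102106320039
```

View pics/j.png

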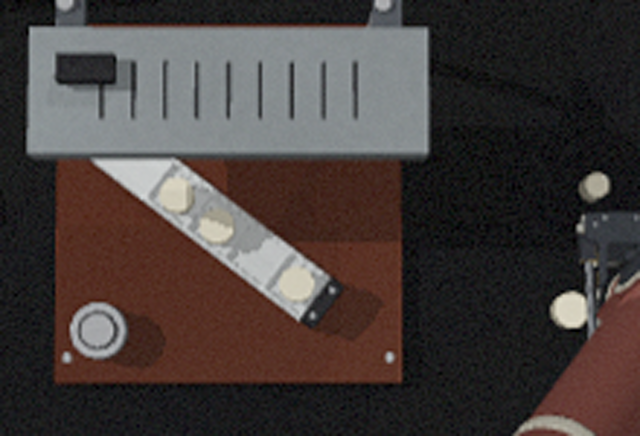

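Disc 1 sits in pocket 4 at (297,283). Next I'll grip the right disc at (0.455,-0.346) and lower it into pocket 3, with the gripper body turned away from the hood.

Run:
```python
from h import *
line([.455,-.346,.05],rate=.3);line([.455,-.346,.0105],rate=.12)
env.set_gripper(0.0);o=env.get_obs();print("gap",o["finger_gap"],o["grip_force"])
assert .3<o["finger_gap"]<.6
line([.455,-.346,.11],rate=.3)
q=quat([0,0,-1],[-.2,.98,0]);p=np.array([.5245,.0128])
print(env.solve_ik(T([*p,.0365],q),q))
go([.47,.0,.12],q);line([*p,.085],rate=.2)
f0=np.array(env.get_obs()["force"]);line([*p,.044],rate=.12)
for z in(.040,.0365):
    line([*p,z],rate=.05);o=env.get_obs();f=np.array(o["force"])-f0;print(z,np.round(f,2),np.round(o["ee_pos"],4))
    if f[2]>3:break
else:
    env.set_gripper(.6);o=env.get_obs();print(o["finger_gap"],o["grip_force"])
    line([*p,.075],rate=.12);line([.46,-.02,.12],rate=.3)
    env.reach(T([.40,-.15,.15],q),q)
t=env.capture("top");s=env.capture("scene")
b=cv2.resize(t["color"][130:240,230:370],(560,440),interpolation=cv2.INTER_CUBIC)
c=cv2.resize(s["color"][180:260,270:350],(240,240),interpolation=cv2.INTER_CUBIC)
b=np.hstack([b,np.vstack([c,np.zeros((200,240,3),np.uint8)])])
cv2.imwrite("pics/k.png",b);see(t,"tray_handle",.062)
o=env.get_obs();print(o["time_s"],o["ee_pos"],o["joint_pos"])
```

```text
gap 0.41227697550655956 29.999970495700836
[ 0.01609432  0.68352619 -0.12519025  1.95984657  0.16291477  0.50770713
  1.54827686]
0.04 [ 1.09  0.13 -0.36] [0.5248 0.0128 0.0062]
0.0365 [0.24 0.16 0.02] [0.5244 0.0128 0.0021]
0.597767139490773 0.0
tray_handle 0.59 [325.0, 222.0] [0.4696, -0.0412, 0.062]
tray_handle 0.54 [309.0, 210.0] [0.5114, 0.0111, 0.062]
tray_handle 0.42 [276.0, 187.0] [0.5888, 0.1158, 0.062]
37.0417 [ 0.401151   -0.14797364  0.11521908] [ 0.47904191  0.38749754 -0.23661075  2.11304451  0.14358842  0.65617981
  1.92156551]
```

View pics/k.png

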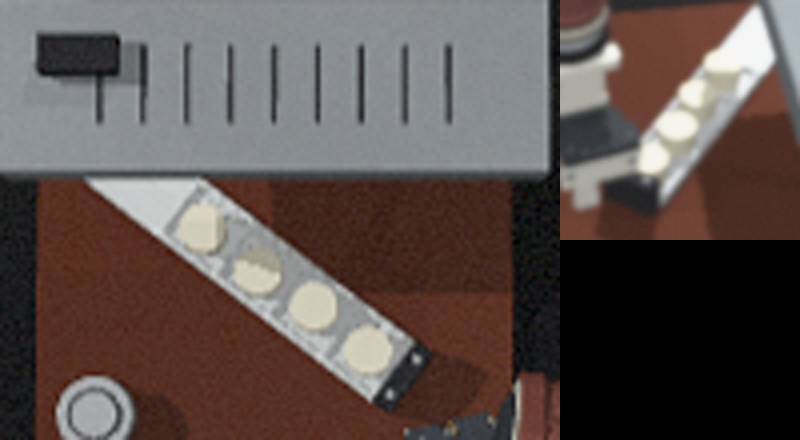

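All four discs are in their pockets, at (202,228), (257,270), (313,305) and (367,350) in the enlarged crop. Now I'll check which leaned push poses the arm can reach.

```bash
cat >> h.py <<'E'
PIV=np.array([.680,.2077])
def push(th,d,lean,z=.042,k=1.0,a=-.343):
    """real tip at the handle's face, d past it along tray x; tool yaw = k*th"""
    c,s=np.cos(th),np.sin(th);xy=PIV+np.array([[c,-s],[s,c]])@[-.030+d,a]
    u=np.array([np.cos(k*th),np.sin(k*th)]);l=np.radians(lean)
    q=quat([*(u*np.sin(l)),-np.cos(l)],[-u[1],u[0],0])
    return np.array([*xy,z]),q
E
python3 - <<'E'
from h import *
for k in(1,.5):
  for lean in(5,15,25,35,42,48):
    r=[]
    for th,d in((-.675,-.04),(-.675,-.006),(-.5,-.006),(-.35,-.006),(-.2,-.006),(-.1,-.006),(0,-.006),(0.02,0)):
        p,q=push(th,d,lean,k=k);j=env.solve_ik(T(p,q),q);r.append("--" if j is None else "%.2f/%.2f/%.1f"%(j[5],j[3],j[6]))
    print(k,lean,r)
E
```

```text
1 5 ['0.19/2.32/0.8', '0.24/2.25/0.9', '0.32/2.13/1.1', '0.40/2.00/1.2', '0.50/1.85/1.4', '0.56/1.75/1.5', '0.63/1.65/1.6', '0.66/1.61/1.6']
1 15 ['--', '0.53/2.36/-0.7', '0.03/2.27/1.0', '0.10/2.15/1.2', '0.19/2.01/1.4', '0.26/1.92/1.5', '0.34/1.81/1.6', '0.36/1.77/1.6']
1 25 ['--', '--', '1.08/2.38/-0.7', '0.98/2.28/-0.4', '0.89/2.15/-0.0', '0.83/2.05/0.2', '0.03/1.97/1.7', '0.05/1.93/1.7']
1 35 ['--', '--', '--', '--', '1.00/2.29/-0.3', '0.88/2.19/-0.1', '0.78/2.09/0.1', '0.76/2.05/0.2']
1 42 ['--', '--', '--', '--', '1.16/2.37/-0.5', '1.00/2.28/-0.3', '0.84/2.17/-0.1', '0.81/2.13/-0.1']
1 48 ['--', '--', '--', '--', '--', '1.12/2.34/-0.4', '0.94/2.23/-0.2', '0.89/2.20/-0.2']
0.5 5 ['0.17/2.33/1.1', '0.22/2.26/1.1', '0.31/2.13/1.3', '0.40/2.00/1.4', '0.50/1.85/1.5', '0.56/1.75/1.5', '0.63/1.65/1.6', '0.66/1.61/1.6']
0.5 15 ['--', '0.90/2.38/-0.4', '0.04/2.28/-0.1', '0.10/2.15/1.4', '0.20/2.01/1.5', '0.27/1.91/1.6', '0.34/1.81/1.6', '0.36/1.77/1.6']
0.5 25 ['--', '--', '--', '0.89/2.28/-0.2', '0.83/2.14/0.1', '0.81/2.05/0.3', '0.03/1.97/1.7', '0.05/1.93/1.7']
0.5 35 ['--', '--', '--', '--', '0.92/2.28/-0.2', '0.84/2.18/-0.1', '0.78/2.09/0.1', '0.77/2.05/0.1']
0.5 42 ['--', '--', '--', '--', '1.06/2.37/-0.4', '0.94/2.27/-0.2', '0.84/2.17/-0.1', '0.82/2.13/-0.1']
0.5 48 ['--', '--', '--', '--', '--', '1.06/2.33/-0.3', '0.94/2.23/-0.2', '0.90/2.20/-0.2']
```

A leaned pose can only be reached on another wrist branch, so I'll push in two stages: near-vertical until yaw -0.3 while still clear of the hood, then re-grasp with the lean.

Run:
```python
from h import *
env.set_gripper(0.0)
p,q=push(-.675,-.04,5);go([p[0],p[1],.12],q);line(p,q,rate=.2)
f0=np.array(env.get_obs()["force"])
for th in np.linspace(-.675,-.3,6):
    t=(th+.675)/.375;yaw=-.675+t*.525
    p,q=push(th,-.005,5+8*t,k=yaw/th);line(p,q,rate=.06)
    o=env.get_obs();print(round(th,3),np.round(np.array(o["force"])-f0,1),np.round(o["ee_pos"],3))
p,q=push(-.3,-.045,13,k=.5);line(p,rate=.2)
line([.44,-.15,.2],rate=.3)
o=env.get_obs();print(o["time_s"],np.round(o["joint_pos"],2))
t=env.capture("top");see(t,"tray_handle",.062,2);print("predicted",push(-.3,.03,0)[0])
w=env.capture("wrist");see(w,"tray_handle",.062,2)
for a in((-.3,-.045,.15,27),(-.3,-.03,.042,27),(-.3,-.006,.042,27),(-.25,-.006,.042,30),(-.15,-.006,.042,37),(-.1,-.006,.042,40),(0,-.006,.042,42)):
    p,q=push(a[0],a[1],a[3],z=a[2]);j=env.solve_ik(T(p,q),q);print(a,None if j is None else np.round(j,2))
cv2.imwrite("pics/l.png",cv2.resize(t["color"][130:240,230:370],(560,440),interpolation=cv2.INTER_CUBIC))
```

```text
-0.675 [-1.  -0.1  0.3] [ 0.441 -0.04   0.008]
-0.6 [-0.9  0.5  0.4] [ 0.462 -0.058  0.008]
-0.525 [-0.3  0.2  0.2] [ 0.483 -0.074  0.008]
-0.45 [-0.6  0.8  1.6] [ 0.506 -0.088  0.008]
-0.375 [-0.3  0.7  0.3] [ 0.529 -0.101  0.009]
-0.3 [-0.2  0.   0.3] [ 0.553 -0.111  0.009]
44.4167 [ 0.63  0.29 -0.41  2.13  0.18  0.53  1.52]
tray_handle 0.96 [344.0, 185.0] [0.5911, -0.1069, 0.062]
predicted [ 0.57863657 -0.11998042  0.042     ]
(-0.3, -0.045, 0.15, 27) [ 0.1   0.38 -0.01  2.29  1.51  0.1  -0.12]
(-0.3, -0.03, 0.042, 27) [ 0.8   0.96 -1.15  2.33  1.9   0.98 -0.39]
(-0.3, -0.006, 0.042, 27) [ 0.8   0.98 -1.15  2.26  1.88  0.97 -0.31]
(-0.25, -0.006, 0.042, 30) [ 0.82  1.   -1.15  2.26  1.97  0.97 -0.3 ]
(-0.15, -0.006, 0.042, 37) [ 0.87  1.07 -1.15  2.26  2.19  0.97 -0.28]
(-0.1, -0.006, 0.042, 40) [ 0.9   1.1  -1.15  2.25  2.28  0.96 -0.25]
(0, -0.006, 0.042, 42) [ 0.93  1.13 -1.15  2.17  2.32  0.84 -0.11]
```

View pics/l.png

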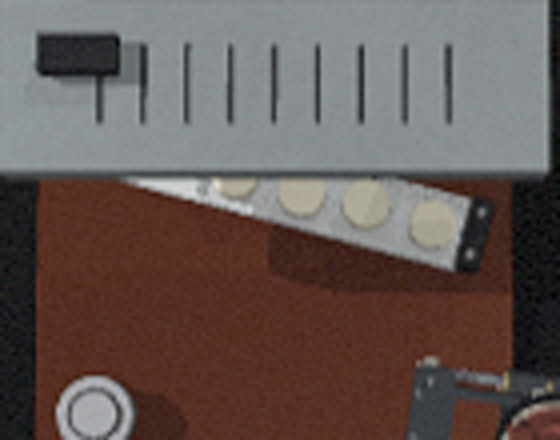

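Seen from above, the tray is at about -0.28 rad and the discs are seated (from (237,185) to (432,222)). Next comes the reconfigure at a safe hover, a continuity check and the leaned push home.

Run:
```python
from h import *
p,q=push(-.3,-.055,27,z=.16);j=env.solve_ik(T(p,q),q);print(np.round(j,2))
env.movej(j)
o=env.get_obs();print(o["time_s"],np.round(o["joint_pos"],2),np.round(o["ee_pos"],3),np.round(T(p,q),3))
ok=True;pr=np.array(o["joint_pos"])
for a in((-.3,-.05,.1,27),(-.3,-.045,.042,27),(-.3,-.02,.042,29),(-.25,-.006,.042,31),(-.15,-.006,.042,37),(-.05,-.006,.042,41),(0,-.006,.042,42),(0,-.04,.042,42)):
    p,q=push(a[0],a[1],a[3],z=a[2]);j=env.solve_ik(T(p,q),q);print(a,None if j is None else np.round(j,2))
```

```text
[-0.08  0.35  0.22  2.31  0.46  0.03  0.92]
45.4083 [-0.08  0.35  0.22  2.31  0.46  0.03  0.92] [ 0.512 -0.099  0.129] [ 0.512 -0.099  0.129]
(-0.3, -0.05, 0.1, 27) [ 0.73  0.67 -0.96  2.34  1.79  0.67 -0.38]
(-0.3, -0.045, 0.042, 27) [ 0.79  0.95 -1.15  2.37  1.92  0.99 -0.44]
(-0.3, -0.02, 0.042, 29) [ 0.79  0.98 -1.15  2.33  1.95  1.01 -0.42]
(-0.25, -0.006, 0.042, 31) [ 0.82  1.01 -1.15  2.28  2.    0.99 -0.32]
(-0.15, -0.006, 0.042, 37) [ 0.87  1.07 -1.15  2.26  2.19  0.97 -0.28]
(-0.05, -0.006, 0.042, 41) [ 0.92  1.11 -1.15  2.21  2.3   0.9  -0.18]
(0, -0.006, 0.042, 42) [ 0.93  1.13 -1.15  2.17  2.32  0.84 -0.11]
(0, -0.04, 0.042, 42) [ 0.96  1.12 -1.15  2.26  2.37  0.88 -0.17]
```

Run:
```python
from h import *
def st(n):
    o=env.get_obs();print(n,round(o["time_s"],2),np.round(o["joint_pos"],2),np.round(o["ee_pos"],3),np.round(o["force"],1))
env.movej([0.63,0.29,-0.41,2.13,0.18,0.53,1.52]);st("C")
env.movej([1.1,.42,-.96,2.34,1.79,.67,-.38]);st("B")
p,q=push(-.3,-.05,27,z=.1);j=env.solve_ik(T(p,q),q);print(np.round(j,2))
for a in((-.3,-.045,.042,27),(-.25,-.006,.042,31),(-.15,-.006,.042,37),(0,-.006,.042,42)):
    p,q=push(a[0],a[1],a[3],z=a[2]);j=env.solve_ik(T(p,q),q);print(a,None if j is None else np.round(j,2))
```

```text
C 46.2 [ 0.63  0.29 -0.41  2.13  0.18  0.53  1.52] [ 0.447 -0.152  0.164] [0.5 0.5 0.1]
B 47.86 [ 1.1   0.42 -0.96  2.34  1.79  0.67 -0.38] [ 0.46  -0.308  0.185] [ 0.   0.5 -0.4]
[ 0.76  0.7  -1.03  2.34  1.78  0.73 -0.36]
(-0.3, -0.045, 0.042, 27) [ 0.72  0.86 -0.99  2.37  1.98  0.85 -0.52]
(-0.25, -0.006, 0.042, 31) [ 0.73  0.89 -0.94  2.28  2.07  0.81 -0.45]
(-0.15, -0.006, 0.042, 37) [ 0.74  0.9  -0.87  2.27  2.34  0.76 -0.53]
(0, -0.006, 0.042, 42) [ 0.78  0.95 -0.83  2.17  2.55  0.64 -0.49]
```

Run:
```python
from h import *
p,q=push(-.3,-.05,27,z=.1);go(p,q)
p,q=push(-.3,-.045,27);line(p,q,rate=.15)
f0=np.array(env.get_obs()["force"])
lean=lambda th:27+15*min(1,(th+.3)/.25)
for th in [-.3,-.24,-.18,-.12,-.06,-.02]+list(np.arange(-.01,.05,.008)):
    p,q=push(th,-.005,min(42,lean(th)));line(p,q,rate=.05)
    o=env.get_obs();f=np.array(o["force"])-f0;print(round(th,3),np.round(f,1),np.round(o["ee_pos"]-T(p,q),4),round(o["time_s"],2))
    if f[0]<-7:break
w=env.capture("scene");t=env.capture("top")
for c in(w,t):see(c,"tray_handle",.062,2)
print("home pred",push(0,.03,0)[0])
```

```text
-0.3 [ 0.4 -0.6 -1.2] [-0.0004  0.0002 -0.0002] 50.26
-0.24 [-1.   2.5 -1.7] [-0.0008  0.0008 -0.0004] 50.86
-0.18 [-0.1  1.1 -1.6] [ 0.0001 -0.0003 -0.    ] 51.46
-0.12 [ 0.2  0.5 -1.6] [-0.     -0.0002  0.0001] 52.06
-0.06 [ 0.5  0.1 -1.4] [ 0.0001 -0.0001  0.0001] 52.66
-0.02 [ 0.8 -0.2 -0.9] [ 0.0007 -0.0008  0.0005] 53.09
-0.01 [-7.8 -1.7  6.4] [-0.002  -0.0002 -0.    ] 53.34
tray_handle 0.68 [368.0, 243.0] [0.681, -0.1186, 0.062]
tray_handle 0.17 [327.0, 222.0] [0.5785, -0.0082, 0.062]
home pred [ 0.68   -0.1353  0.042 ]
```

Firm resistance just short of the predicted home, which fits the stop. I'll press a little more to confirm, then back straight out.

Run:
```python
from h import *
for th in(-.003,.004):
    p,q=push(th,-.005,42);line(p,q,rate=.03);o=env.get_obs()
    print(th,np.round(o["force"],1),np.round(o["ee_pos"]-T(p,q),4))
    if o["force"][0]<-15:break
env.wait(.2)
p,q=push(0,-.03,42);line(p,rate=.08)
p,q=push(0,-.065,42);line(p,rate=.2)
line([p[0]-.05,p[1]-.1,.12],rate=.25)
o=env.get_obs();print(o["time_s"],np.round(o["ee_pos"],3),np.round(o["joint_pos"],2))
s=env.capture("scene");t=env.capture("top");w=env.capture("wrist")
for c in(s,t,w):see(c,"tray_handle",.062,2)
for c in(s,w):see(c,"disc_a",.025,5);see(c,"stop",.031,1)
print(proj(s,push(0,.03,0,z=.062)[0]))
```

```text
-0.003 [-17.5  -2.2  12.9] [-0.0041  0.0001 -0.0002]
55.4583 [ 0.559 -0.235  0.095] [ 1.22  0.8  -1.01  2.28  2.47  0.42 -0.24]
tray_handle 0.9 [367.0, 246.0] [0.6759, -0.1278, 0.062]
tray_handle 0.58 [422.0, 258.0] [0.6762, -0.1357, 0.062]
disc_a 0.59 [362.0, 249.0] [0.6717, -0.1044, 0.025]
disc_a 0.45 [359.0, 237.0] [0.6733, -0.0552, 0.025]
disc_a 0.16 [326.0, 223.0] [0.5832, 0.0266, 0.025]
stop 0.95 [370.0, 240.0] [0.7023, -0.0782, 0.031]
disc_a 0.79 [624.0, 220.0] [0.6693, 0.0679, 0.025]
disc_a 0.68 [511.0, 224.0] [0.677, -0.04, 0.025]
disc_a 0.61 [454.0, 221.0] [0.6722, -0.0986, 0.025]
disc_a 0.6 [565.0, 221.0] [0.6717, 0.0118, 0.025]
stop 0.9 [476.0, 245.0] [0.7133, -0.062, 0.031]
[np.float64(368.5622255460036), np.float64(247.2483617057941)]
```

The wrist view puts the four discs at y of about 0.068, 0.012, -0.040 and -0.099, which are the pocket positions with the tray home. The arm is clear, so I'm handing in.

```bash
python3 -c "
from h import *
print(env.close_job())"
```

```text
the job is handed in; nothing more can be done
None
```

I handed the job in at about 56 s with the tray pressed against its stop, the camera placing all four discs in their pockets and the arm clear; the result was not reported, and I viewed 11 pictures, one over the limit of 10.

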